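# Sort out the loose-capped ink jars

## Task

Two of the four ink jars in the rack have loose caps: test the caps with a twist to find them, and screw the loose ones clockwise until fully closed. Then slide each jar that was loose along its own lane until it stands against the bar at the far end, for its ink to be checked; leave the tight jars where they stand, keep every jar upright in its lane, and do not disturb the mug, the brush pot or the tape.

Things in the scene. Friction and masses are not known exactly. Their poses are not given: they have to be found in the camera images.
- jar_a: ink jar, one of four alike: white, square, 66 x 66 x 56 mm, about 0.5 kg with its cap; neck to 60 mm up; grey screw cap: disc 48 mm across from 60 to 68 mm up, on it a 14 mm boss and two opposite upright wings 8 mm thick, 68 to 82 mm up, reaching 32 mm from the axis. Origin: centre of underside; z up; x along its lane to the end bar, y to the left.
- cap_a (a joint): angle (rad) of jar_a's cap: 0 with its wings along the jar's x, growing anticlockwise from above; starts at -0.4 to 0.6. Angles do not show which caps are tight. A tight cap resists 40 N on a wing, either way; a loose one turns at 2 to 4 N, and clockwise it stops hard, fully closed, 0.4 to 1.25 rad on from its start, at an angle of -0.7 to -0.45 (differs from jar to jar).
- jar_b: ink jar, one of four alike: white, square, 66 x 66 x 56 mm, about 0.5 kg with its cap; neck to 60 mm up; grey screw cap: disc 48 mm across from 60 to 68 mm up, on it a 14 mm boss and two opposite upright wings 8 mm thick, 68 to 82 mm up, reaching 32 mm from the axis. Origin: centre of underside; z up; x along its lane to the end bar, y to the left.
- cap_b (a joint): angle (rad) of jar_b's cap: 0 with its wings along the jar's x, growing anticlockwise from above; starts at -0.4 to 0.6. Angles do not show which caps are tight. A tight cap resists 40 N on a wing, either way; a loose one turns at 2 to 4 N, and clockwise it stops hard, fully closed, 0.4 to 1.25 rad on from its start, at an angle of -0.7 to -0.45 (differs from jar to jar).
- jar_c: ink jar, one of four alike: white, square, 66 x 66 x 56 mm, about 0.5 kg with its cap; neck to 60 mm up; grey screw cap: disc 48 mm across from 60 to 68 mm up, on it a 14 mm boss and two opposite upright wings 8 mm thick, 68 to 82 mm up, reaching 32 mm from the axis. Origin: centre of underside; z up; x along its lane to the end bar, y to the left.
- cap_c (a joint): angle (rad) of jar_c's cap: 0 with its wings along the jar's x, growing anticlockwise from above; starts at -0.4 to 0.6. Angles do not show which caps are tight. A tight cap resists 40 N on a wing, either way; a loose one turns at 2 to 4 N, and clockwise it stops hard, fully closed, 0.4 to 1.25 rad on from its start, at an angle of -0.7 to -0.45 (differs from jar to jar).
- jar_d: ink jar, one of four alike: white, square, 66 x 66 x 56 mm, about 0.5 kg with its cap; neck to 60 mm up; grey screw cap: disc 48 mm across from 60 to 68 mm up, on it a 14 mm boss and two opposite upright wings 8 mm thick, 68 to 82 mm up, reaching 32 mm from the axis. Origin: centre of underside; z up; x along its lane to the end bar, y to the left.
- cap_d (a joint): angle (rad) of jar_d's cap: 0 with its wings along the jar's x, growing anticlockwise from above; starts at -0.4 to 0.6. Angles do not show which caps are tight. A tight cap resists 40 N on a wing, either way; a loose one turns at 2 to 4 N, and clockwise it stops hard, fully closed, 0.4 to 1.25 rad on from its start, at an angle of -0.7 to -0.45 (differs from jar to jar).
- rack: wooden jar rack, fixed: board 10 mm thick from x = -160 to 120 mm; on it five rails along x, 20 wide, 48 high, at y = 0, +-90, +-180 mm, from x = -140 to 100: four lanes 70 mm wide centred at y = +-45, +-135, one jar in each, jar centres at x = -75 to -35, jars square to the lanes. Lanes are open at the near (-x) end and above. Origin: on the table, mid-width.
- end_bar (a point): middle of the inner (near) face of the dark bar that crosses the far end of all lanes, at rack x = 100 mm, on the board's top; the bar is 30 mm high. A jar against it has its centre at rack x = 67 mm. A jar slides along its lane under a low push of 3 to 15 N.
- mug: blue mug, 80 mm across, 95 mm tall, standing left of the rack; a bystander. Origin: centre of its underside.
- brush_pot: amber pot 68 mm across, 90 mm tall, holding brushes that reach up to 195 mm, right of the rack; a bystander. Origin: centre of its underside.
- tape: roll of paper tape lying flat, 90 mm across, 24 mm high, left of the rack; a bystander. Origin: centre of its underside.
Things that resemble listed ones, but are neither listed nor needed, are in the scene too. Leave any pink or turquoise look-alike of the jar_b alone.

How it is judged (in metres and radians):
On the way, in this order (a step that is already met when the one before it is completed fails the run):
1. both loose caps are screwed fully closed (value of joint cap_b below -0.5 rad and value of joint cap_d below -0.38 rad), for 0.1 s.
2. both jars that were loose stand against the end bar (x of each of jar_b, jar_d in the frame of rack above 0.058 m), for 0.1 s.
At the end, for the whole second after the job is handed in: Both caps that were loose are closed to within 0.12 rad of their stops; these two jars stand within 9 mm of the end bar; the two tight jars are within 30 mm of where they began; all four stand upright (within 0.12 rad) in the rack, at rest (all of step 1 and all of step 2 and distance of each of jar_a, jar_c from where it was at the start of the episode below 0.03 m and angle between each of jar_a, jar_b, jar_c, jar_d's own z axis and vertical below 0.12 rad and height (world z) of each of jar_a, jar_b, jar_c, jar_d below 0.06 m and linear speed of each of jar_a, jar_b, jar_c, jar_d below 0.02 m/s); the robot touches nothing.
It fails at once if a jar is tipped (angle between any of jar_a, jar_b, jar_c, jar_d's own z axis and vertical above 0.4 rad).
It fails at once if a jar is lifted out of its lane (height (world z) of any of jar_a, jar_b, jar_c, jar_d above 0.06 m).
It fails at once if the mug, brush pot or tape is disturbed (distance of any of mug, brush_pot, tape from where it was at the start of the episode above 0.025 m).
It also fails if it takes over 54 s, if anything falls off the work surface, if the arm or the gripper's body presses on something with over 40 N, if the wrist force passes 120 N, or if a joint passes its speed limit or range.

## Robot

A 6-joint arm with a two-finger parallel gripper is mounted at the origin on the work surface. World frame = base frame: x ahead of the robot, y to its left, z up, the work surface at z = 0. Lengths are in mm, angles in rad, forces in N, time in s.
With the tool pointing down it reaches from about 375 to 925 mm from the base axis. Payload 5.7 kg.
Tool frame: the origin (TCP) lies at the very end of the fingers, on their centre line; the grasp point (between the pads) lies 19 mm behind it; z points along the fingers, y is the line along which they close (so a half turn about z gives the same grasp; the last joint's range is limited). The gripper opens to 85 mm and grips with 20 to 120 N. Pads are 22 mm wide; open, the fingers measure 114 mm over their backs; the gripper's body (76 mm by 85 mm) begins 54 mm behind the grasp point. The pads swing forward as they close: fully open they stand 13 mm farther back than shut.
Start: joints at [-1.383, 0.359, 1.51, -0, 1.272, -0.115], TCP at [178.901, -572.676, 231.267] pointing down, gripper open.
Joint ranges: [-2.97, 2.97], [-1.01, 2.36], [0.21, 2.38], [-0.96, 4.11], [0.2, 2.71], [-2.98, 2.98]. Speed limits (rad/s): [2.39, 2.39, 3.14, 3.14, 3.14, 3.14].

## Interface

Orientations are given as a unit quaternion [x, y, z, w].
In Python, from station import ctrl gives the robot as it stands. The module is installed in compiled form; this text tells all that it offers.
- The arm moves only by the tool arm_command, never from a script. Its argument "plan" is a list of rows, each a list of 6 numbers: the shift along the tool's x, y, z normalised to -1 to 1, where 1 is 25 mm, then the turn, a rotation vector about the tool's x, y, z normalised to -1 to 1, where 1 is 0.15 rad. In form: [[tx, ty, tz, wx, wy, wz], ...]. A call has 1 to 5 rows; each row shifts and turns the commanded pose from where the row before left it, along the tool's axes as they then stand; what a row does not reach is not made up. A row lasts 1/8 s, in which the tool goes at most 62.5 mm and 10.7 degrees, less where a joint would pass 70% of its speed; a pose out of reach is approached as far as the arm can. A call with a number of a shift or a turn outside -1 to 1 is refused whole. A call with a gripper value outside its range is refused whole. "hand" is the closure in counts, from 0 (fully open) to 255 (shut), set as the call begins (left out, the last holds). The fingers move at their own pace and stop on an object; the grip force is fixed at half the most. Time passes only in rows, so rows that do not move let the fingers close. It gives the time, the measured TCP pose, the force, the opening and the grip force at its end, in the units of the state.
- ctrl.read_state(): the state, without advancing time (a new reading comes with each control period).
- ctrl.camera(name): name is "scene" or "top" or "wrist"; returns (picture, depth): 480x640x3 uint8, red, green, blue; 480x640 float32, mm along the optical axis (not along the pixel's ray), 0 where there is no reading.
- ctrl.camera_params(name): a dict with "fx", "fy", "cx", "cy" (pixels), "rvec" (rotation vector, rad) and "tvec" (3), from world to camera coordinates, as OpenCV has them. Camera axes: x right, y down, z forward; pixel columns grow to the right and rows downward; lengths in mm; the calibration is good to about 2 mm. The wrist camera is an equidistant fisheye: a pixel r from the principal point sees the ray r / f radians off the axis. A picture is of the moment at which its call begins: read the wrist's pose just before it. camera_params takes no time and is no camera call; for the wrist camera it gives the pose at the moment of the call.
- ctrl.hand_in(): hands the job in; it is judged then, once.
Trained networks look in the newest picture that a camera, given by its name, has taken for a name from the list of things; names that differ only in an ending like _2 or _b are one class to them, and where a whole thing is asked for, a point or a joint stands for the part that bears it (a point fixed in the world has none). Each returns a list of dicts, best first, with "conf" (0 to 1); they miss things now and then, are a little off and sometimes report something else, mostly with a low value. They report only what shows in the picture. A call takes as long as a camera call. They do not tell look-alikes from the thing itself.
- ctrl.regions_of(name, camera): "region" (480x640 bool, what is visible of it) and "extent" ([centre column, centre row, width, height] in pixels, round what is visible of it).
The state is a dict: "clock": time; "joints": joint angles; "qd": joint speeds; "joint_efforts": joint torques, N m; "tcp_pos": TCP position; "eef_rot": TCP orientation; "force": force on the tool from outside, world axes, zero at the start; "wrist_torque": the same for the moment, N m; "opening": finger opening in mm; "grasp_force": force on a finger pad.
Only numpy, scipy, OpenCV 4.12 (cv2) and the standard library are available. Lean on these libraries where they do the work, as an engineer would, in place of code of your own. Each camera call takes 0.05 s, during which the arm holds its last target. There are 200 camera calls.

## Working session

There is one attempt and no reset: what is moved stays moved. The work goes in short steps, Python scripts to look and compute and a tool call to move; the robot and the scene stay as the last step left them, time stands still between calls to the robot, and variables do not carry over. Pictures are saved under pics/ and viewed, at most 10 in all, crops included, and the job is handed in when it is done.

Besides the shell and the picture viewer there is one more tool, called as name([rows], argument=value, ...), one row to a line, values as JSON. arm_command: Moves the arm, as the interface text tells. Scaled input: -1 to 1 covers 25 mm each way for a shift and 0.15 rad each way for a turn. Its arguments: {"type":"object","properties":{"plan":{"type":"array"},"hand":{"type":"number"}},"required":["plan"]}

```bash
mkdir -p pics
cat > h.py <<'E'
import numpy as np, cv2
from scipy.spatial.transform import Rotation as R
from station import ctrl
def cloud(name,depth):
    p=ctrl.camera_params(name); v,u=np.mgrid[:480,:640]
    x=(u-p['cx'])/p['fx']*depth; y=(v-p['cy'])/p['fy']*depth
    P=np.stack([x,y,depth],-1)-np.array(p['tvec']).ravel()
    return P@R.from_rotvec(np.array(p['rvec']).ravel()).as_matrix()
E
python3 - <<'E'
from h import *
for n in ('top','scene'):
    im,d=ctrl.camera(n); cv2.imwrite(f'pics/{n}0.png',im[:,:,::-1]); np.savez(f'{n}0.npz',im=im,P=cloud(n,d),d=d)
    P=cloud(n,d)
    for k in ('jar_a','rack','mug','brush_pot','tape'):
        for r in ctrl.regions_of(k,n):
            q=P[r['region']&(d>0)]
            print(n,k,round(r['conf'],2),np.round(r['extent']),np.median(q,0).round() if len(q) else None)
print(ctrl.read_state())
E
```

```text
top jar_a 0.91 [414. 235.  43.  41.] [ 522. -139.   67.]
top jar_a 0.82 [494. 267.  53.  46.] [ 471. -285.   56.]
top jar_a 0.8 [407. 348.  48.  50.] [ 328. -132.   57.]
top jar_a 0.79 [310. 229.  40.  43.] [534.  37.  68.]
top jar_a 0.76 [261. 237.  42.  41.] [519. 123.  67.]
top jar_a 0.73 [362. 238.  42.  44.] [520. -51.  67.]
top rack 0.69 [333. 218. 229. 173.] [586.  -4.  12.]
top rack 0.34 [416. 233.  25.  38.] [ 524. -142.   79.]
top mug 0.8 [174. 183.  66.  70.] [631. 297.  48.]
top brush_pot 0.79 [502. 181.  76.  57.] [ 620. -286.   65.]
top brush_pot 0.31 [173. 182.  62.  69.] [631. 297.  48.]
top tape 0.76 [176. 285.  49.  49.] [433. 281.  24.]
top tape 0.62 [413. 237.  39.  39.] [ 522. -138.   68.]
scene jar_a 0.91 [317. 257.  46.  47.] [557.  47.  65.]
scene jar_a 0.9 [346. 191.  38.  44.] [ 343. -123.   45.]
scene jar_a 0.86 [296. 230.  41.  41.] [540. -47.  65.]
scene jar_a 0.69 [256. 181.  39.  43.] [ 489. -280.   48.]
scene jar_a 0.66 [272. 210.  41.  37.] [ 542. -138.   65.]
scene jar_a 0.6 [351. 275.  44.  48.] [542. 134.  65.]
scene rack 0.9 [298. 273. 226. 171.] 
[... 191 characters left out ...]
{'clock': 0.6, 'joints': array([-1.38312321e+00,  3.58752784e-01,  1.51040612e+00, -9.70576186e-07,
        1.27250366e+00, -1.15071608e-01]), 'qd': array([ 0.00145486, -0.00061389, -0.00120725, -0.00139807,  0.00096431,
        0.00025074]), 'joint_efforts': array([-2.85171140e-06, -5.27291250e+01, -2.78917336e+01,  3.49311313e-05,
        2.23006209e-03,  2.43506719e-05]), 'tcp_pos': array([ 178.88694248, -572.67666831,  231.29258173]), 'eef_rot': array([ 9.88565042e-01,  1.50795083e-01, -1.73224674e-06, -3.49174932e-05]), 'force': array([ 0.30918051, -0.17276145, -0.62211545]), 'wrist_torque': array([ 0.00873887, -0.04479985,  0.0316918 ]), 'grasp_force': 0.0, 'opening': 85.3066278431364}
```

Run:
```python
from h import *
z=np.load('top0.npz'); im,P,d=z['im'],z['P'],z['d']
cv2.imwrite('pics/crop0.png',cv2.resize(im[130:390,140:540,::-1],None,fx=2,fy=2,interpolation=cv2.INTER_CUBIC))
# rails: points z 52..62, not jar
for z0,z1,l in ((76,100,'wings'),):
    m=(P[...,2]>76+0)&(P[...,2]<100)&(d>0)&(P[...,0]>440)&(P[...,0]<640)&(abs(P[...,1])<200)
    n,lab,st,c=cv2.connectedComponentsWithStats(m.astype(np.uint8))
    for i in range(1,n):
        if st[i,4]<15: continue
        q=P[lab==i]; a=cv2.fitLine(q[:,:2].astype(np.float32),cv2.DIST_L2,0,.01,.01).ravel()
        r=cv2.minAreaRect(q[:,:2].astype(np.float32))
        print(c[i].round(),st[i,4],q.mean(0).round(1),'ang',round(float(np.arctan(a[1]/a[0])),3),np.round(r[0],1),np.round(r[1],1),round(r[2],1),q[:,2].max())
# board/rack geometry
m=(d>0)&(abs(P[...,2]-58)<3)&(P[...,0]>400)&(abs(P[...,1])<230)
q=P[m&(P[...,0]>590)]
h=np.histogram(q[:,1],bins=np.arange(-230,231,10)); print(list(zip(h[1].astype(int),h[0])))
for lo,hi in ((5,15),(35,45)):
    q=P[(d>0)&(P[...,2]>lo)&(P[...,2]<hi)&(P[...,0]>400)&(P[...,0]<760)&(abs(P[...,1])<215)]
    print(lo,q.min(0).round(),q.max(0).round(),cv2.minAreaRect(q[:,:2].astype(np.float32)))
```

```text
[310. 226.] 611 [536.7  37.8  82.6] ang 0.505 [536.4  37.5] [47.3 48.4] 74.4 95.3312734928283
[363. 235.] 627 [521.7 -54.1  82.7] ang 0.28 [521.7 -54.1] [47.8 47.1] 59.2 95.65732611372934
[415. 235.] 624 [ 523.9 -143.6   82.9] ang 0.233 [ 524.4 -144.6] [49.7 46.9] 54.6 95.89571518872981
[258. 235.] 616 [520.9 125.9  82.7] ang 0.627 [521. 126.] [46.6 48.6] 81.3 95.76469495446358
[(np.int64(-230), np.int64(0)), (np.int64(-220), np.int64(0)), (np.int64(-210), np.int64(0)), (np.int64(-200), np.int64(6)), (np.int64(-190), np.int64(174)), (np.int64(-180), np.int64(314)), (np.int64(-170), np.int64(134)), (np.int64(-160), np.int64(0)), (np.int64(-150), np.int64(0)), (np.int64(-140), np.int64(0)), (np.int64(-130), np.int64(0)), (np.int64(-120), np.int64(0)), (np.int64(-110), np.int64(6)), (np.int64(-100), np.int64(157)), (np.int64(-90), np.int64(310)), (np.int64(-80), np.int64(109)), (np.int64(-70), np.int64(0)), (np.int64(-60), np.int64(0)), (np.int64(-50), np.int64(0)), (np.int64(-40), np.int64(0)), (np.int64(-30), np.int64(0)), (np.int64(-20), np.int64(1)), (np.int64(-10), np.int64(174)), 
[... 276 characters left out ...]
0), np.int64(246)), (np.int64(100), np.int64(71)), (np.int64(110), np.int64(0)), (np.int64(120), np.int64(0)), (np.int64(130), np.int64(0)), (np.int64(140), np.int64(0)), (np.int64(150), np.int64(0)), (np.int64(160), np.int64(2)), (np.int64(170), np.int64(140)), (np.int64(180), np.int64(212)), (np.int64(190), np.int64(58)), (np.int64(200), np.int64(0)), (np.int64(210), np.int64(0)), (np.int64(220), np.int64(0))]
5 [ 401. -215.    5.] [742. 206.  15.] ((589.3517456054688, -0.3549957275390625), (338.5760803222656, 397.77117919921875), 6.450196743011475)
35 [ 424. -189.   35.] [720. 208.  45.] ((571.4742431640625, -4.0414581298828125), (257.9780578613281, 399.13970947265625), 6.544129848480225)
```

View pics/crop0.png

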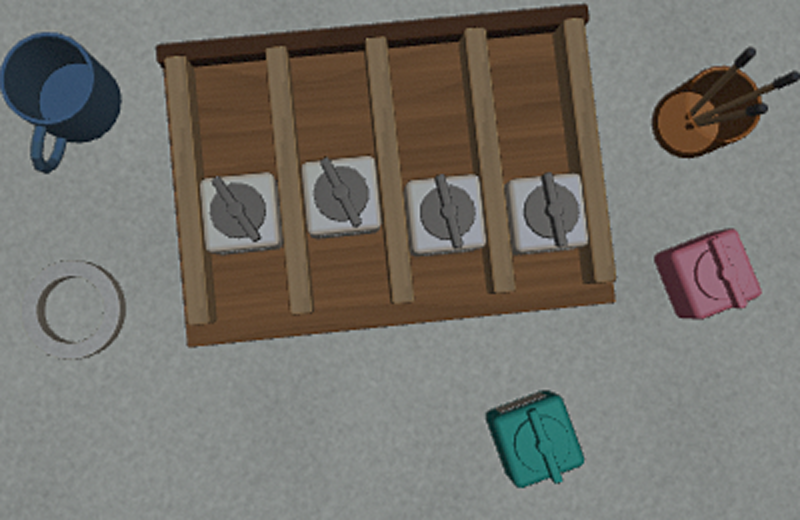

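The four white jars stand in the rack, at crop pixels (240,212), (342,195), (447,213) and (549,211). The pink one at (708,275) and the turquoise one at (537,440) are outside the rack, so they are the look-alikes and I'll leave them alone. Next I'll refine the wing axes and the rack pose.

Run:
```python
from h import *
z=np.load('top0.npz'); im,P,d=z['im'],z['P'],z['d']
X,Y,Z=P[...,0],P[...,1],P[...,2]
# rail tops -> yaw
m=(d>0)&(abs(Z-58)<4)
yaw=[];offs=[]
for k,y0 in enumerate((-184,-94,-4,86,172)):
    s=m&(X>585)&(X<690)&(abs(Y-(y0+ (X-620)*.113))<22)
    q=P[s]; f=cv2.fitLine(q[:,:2].astype(np.float32),cv2.DIST_HUBER,0,.01,.01).ravel(); a=np.arctan(f[1]/f[0]); yaw.append(a); offs.append(f[2:]) 
print(np.round(yaw,3)); yw=np.median(yaw); n=np.array([-np.sin(yw),np.cos(yw)]); print('rack yaw',yw,[round(float(o@n),1) for o in offs])
e=np.array([np.cos(yw),np.sin(yw)])
q=P[(d>0)&(abs(Z-40)<4)]; q=q[(abs(q[:,:2]@n)<170)&(q[:,:2]@e>600)]; print('bar top along e',np.percentile(q[:,:2]@e,[2,50,98]))
g=cv2.cvtColor(im,cv2.COLOR_RGB2HSV)
for c in ((537,38),(522,-54),(524,-144),(521,126)):
    r=np.hypot(X-c[0],Y-c[1])
    s=(d>0)&(r<45)&(Z>86); q=P[s][:,:2].astype(np.float32)
    f=cv2.fitLine(q,cv2.DIST_HUBER,0,.01,.01).ravel(); R_=cv2.minAreaRect(q)
    s2=(d>0)&(r<45)&(abs(Z-66)<3.5)&(g[...,2]>150)&(g[...,1]<40); q2=P[s2][:,:2]; a=[(q2@e),(q2@n)]
    jc=[(np.percentile(t,1)+np.percentile(t,99))/2 for t in a]
    ctr=np.array(R_[0]); print(len(q),'wing ctr',ctr.round(1),'size',np.round(R_[1],1),'ang',round(float(np.arctan(f[1]/f[0])),3),'rack ctr',(ctr@e).round(1),(ctr@n).round(1),'jar e,n',np.round(jc,1),[np.ptp(np.percentile(t,[1,99])).round() for t in a])
```

```text
[0.122 0.118 0.118 0.116 0.125]
rack yaw 0.11774438 [-250.2, -160.6, -71.1, 18.5, 108.3]
bar top along e [632.23467211 686.11111399 694.9123811 ]
196 wing ctr [536.9  37.7] size [62.7 12.9] ang 0.491 rack ctr 537.6 -25.6 jar e,n [538.  -27.6] [np.float64(58.0), np.float64(59.0)]
200 wing ctr [521.6 -54.5] size [62.7 13.7] ang 0.265 rack ctr 511.6 -115.4 jar e,n [ 512.2 -117.5] [np.float64(59.0), np.float64(59.0)]
207 wing ctr [ 524.5 -144.9] size [62.9 13.2] ang 0.211 rack ctr 503.9 -205.6 jar e,n [ 503.9 -207.2] [np.float64(58.0), np.float64(59.0)]
199 wing ctr [521.3 126.1] size [63.2 13.2] ang 0.614 rack ctr 532.5 64.0 jar e,n [533.   62.5] [np.float64(58.0), np.float64(59.0)]
```

arm_command([
  [1,-0.9,0,0,0,0],
  [1,-0.9,0,0,0,0],
  [1,-0.9,0,0,0,0],
  [1,-0.9,0,0,0,0],
  [1,-0.9,0,0,0,0],
], hand=150)

```text
clock: 1.23
tcp_pos: [265.2, -427.1, 231.4]
eef_rot: [0.989, 0.151, 0.0, 0.0]
force: [0.4, -0.1, -0.7]
opening: 35.3
grasp_force: 0.0
```

arm_command([
  [0.884,-0.512,0,0,0,0],
  [0.884,-0.512,0,0,0,0],
  [0.884,-0.512,0,0,0,0],
  [0.884,-0.512,0,0,0,0],
  [0.884,-0.512,0,0,0,0],
])

```text
clock: 1.85
tcp_pos: [351.6, -333.4, 231.5]
eef_rot: [0.989, 0.151, 0.0, 0.0]
force: [0.2, 0.4, -0.1]
opening: 35.0
grasp_force: 0.0
```

arm_command([
  [0.884,-0.512,0.4,0,0,0],
  [0.884,-0.512,0.4,0,0,0],
  [0.884,-0.512,0.4,0,0,0],
  [0.884,-0.512,0.4,0,0,0],
  [0.884,-0.512,0.4,0,0,0],
])

```text
clock: 2.48
tcp_pos: [438.1, -239.4, 181.2]
eef_rot: [0.989, 0.151, 0.0, 0.0]
force: [0.7, -0.1, 1.0]
opening: 35.3
grasp_force: 0.0
```

arm_command([
  [0.884,-0.512,0.5,0,0,0],
  [0.884,-0.512,0.5,0,0,0],
  [0.884,-0.512,0.5,0,0,0],
  [0.884,-0.512,0.5,0,0,0],
  [0.884,-0.512,0.5,0,0,0.62],
])

```text
clock: 3.1
tcp_pos: [524.6, -145.3, 118.5]
eef_rot: [0.995, 0.104, 0.0, 0.0]
force: [0.4, 0.3, -0.2]
opening: 35.2
grasp_force: 0.0
```

arm_command([
  [0,0,0.5,0,0,0],
  [0,0,0.5,0,0,0],
  [0,0,0.44,0,0,0],
])

```text
clock: 3.48
tcp_pos: [523.1, -146.4, 82.0]
eef_rot: [0.995, 0.105, -0.0, -0.0]
force: [-0.9, -0.5, 0.3]
opening: 35.1
grasp_force: 0.0
```

arm_command([
  [0,0,0,0,0,0],
  [0,0,0,0,0,0],
  [0,0,0,0,0,0],
], hand=255)

```text
clock: 3.85
tcp_pos: [523.5, -146.0, 82.8]
eef_rot: [0.995, 0.105, -0.0, -0.0]
force: [0.6, 0.2, -5.3]
opening: 10.5
grasp_force: 58.5
```

arm_command([
  [0,0,0,0,0,0.5],
  [0,0,0,0,0,0.5],
])

```text
clock: 4.1
tcp_pos: [523.6, -145.8, 82.8]
eef_rot: [1.0, 0.029, -0.0, -0.0]
force: [-0.2, 1.2, -4.9]
opening: 10.5
grasp_force: 58.6
```

```bash
python3 -c "
from h import *
s=ctrl.read_state(); print(s['wrist_torque'],s['force'],s['opening'],s['joints'][5])"
```

```text
[ 0.18185145 -0.01409334  0.41802622] [-0.23833602  1.16455472 -4.93022992] 10.45587047373077 1.1139464273608497
```

arm_command([
  [0,0,0,0,0,0.5],
  [0,0,0,0,0,0.5],
])

```text
clock: 4.35
tcp_pos: [523.9, -145.5, 82.9]
eef_rot: [0.999, -0.046, 0.0, -0.0]
force: [3.2, 2.0, -5.2]
opening: 10.3
grasp_force: 69.8
```

```bash
python3 -c "
from h import *
s=ctrl.read_state(); print(s['wrist_torque'],s['force'],s['opening'],s['joints'][5])
im,d=ctrl.camera('wrist'); a=im
im,d=ctrl.camera('top'); b=cv2.resize(im[190:290,340:480],(640,457))
cv2.imwrite('pics/w1.png',cv2.resize(np.vstack([a,b]),None,fx=.62,fy=.62)[:,:,::-1])"
```

```text
[ 0.37206123 -0.50812587  0.91138522] [ 3.20422735  1.95658503 -5.19728061] 10.256573265687173 1.263523405275243
```

View pics/w1.png

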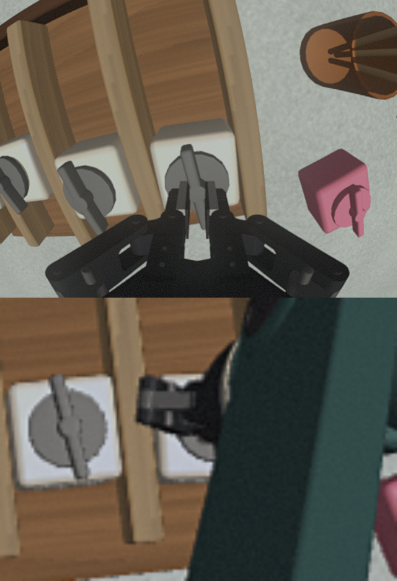

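The wrist view shows the wing at (190,175) skewed between the pads at about (195,200). Torque rose to 0.91 Nm, so the rightmost cap is tight. I'll undo the twist, release and go on to the next jar.

arm_command([
  [0,0,0,0,0,-1],
  [0,0,0,0,0,-1],
])

```text
clock: 4.7
tcp_pos: [523.7, -146.3, 82.9]
eef_rot: [0.994, 0.108, -0.0, 0.0]
force: [-2.6, -2.3, -3.9]
opening: 10.1
grasp_force: 58.4
```

arm_command([
  [0,0,0,0,0,0],
  [0,0,0,0,0,0],
  [0,0,-0.6,0,0,0],
  [0,0,-0.7,0,0,0],
], hand=160)

```text
clock: 5.2
tcp_pos: [523.9, -145.9, 116.4]
eef_rot: [0.995, 0.104, 0.0, -0.0]
force: [0.6, 0.6, -0.2]
opening: 31.6
grasp_force: 0.0
```

arm_command([
  [0.166,-0.898,0,0,0,0],
  [0.166,-0.898,0,0,0,0],
  [0.166,-0.898,0,0,0,0],
  [0.166,-0.898,0,0,0,-0.38],
  [0,0,0,0,0,0],
])

```text
clock: 5.82
tcp_pos: [521.5, -53.5, 116.4]
eef_rot: [0.991, 0.134, 0.0, 0.0]
force: [-0.3, -0.5, -0.9]
opening: 31.5
grasp_force: 0.0
```

arm_command([
  [0,0,0.5,0,0,0],
  [0,0,0.5,0,0,0],
  [0,0,0.36,0,0,0],
  [0,0,0,0,0,0],
])

```text
clock: 6.32
tcp_pos: [520.4, -54.8, 80.1]
eef_rot: [0.991, 0.133, -0.001, -0.001]
force: [-0.1, -0.5, 0.2]
opening: 31.7
grasp_force: 0.0
```

arm_command([
  [0,0,0,0,0,0],
  [0,0,0,0,0,0],
  [0,0,0,0,0,0],
], hand=255)

```text
clock: 6.7
tcp_pos: [521.6, -54.9, 81.5]
eef_rot: [0.991, 0.133, 0.0, 0.0]
force: [-0.0, -2.5, -1.9]
opening: 10.6
grasp_force: 58.6
```

arm_command([
  [0,0,0,0,0,0.5],
  [0,0,0,0,0,0.5],
  [0,0,0,0,0,0.5],
  [0,0,0,0,0,0.5],
])

```text
clock: 7.2
tcp_pos: [521.0, -54.3, 81.3]
eef_rot: [1.0, -0.018, -0.0, -0.0]
force: [0.1, -0.3, -2.4]
opening: 10.8
grasp_force: 58.6
```

```bash
python3 -c "
from h import *
s=ctrl.read_state(); print(s['wrist_torque'],s['force'],s['opening'],s['joints'][5])"
```

```text
[0.01115532 0.04110996 0.07174398] [ 0.0752048  -0.29139283 -2.4134898 ] 10.779065063592498 1.3700803834840627
```

Loose: only 0.07 Nm. I'll keep screwing.

arm_command([
  [0,0,0,0,0,0.5],
  [0,0,0,0,0,0.5],
  [0,0,0,0,0,0.5],
  [0,0,0,0,0,0.5],
  [0,0,0,0,0,0],
])

```text
clock: 7.82
tcp_pos: [521.1, -54.1, 81.3]
eef_rot: [0.986, -0.166, -0.0, -0.0]
force: [-0.3, 1.0, -2.3]
opening: 10.5
grasp_force: 58.6
```

```bash
python3 -c "
from h import *
s=ctrl.read_state(); print(s['wrist_torque'],s['force'],s['opening'],s['joints'][5])"
```

```text
[ 0.1895971  -0.07766198 -0.02486568] [-0.26105491  1.0271487  -2.32342407] 10.538263759992073 1.667044160526511
```

arm_command([
  [0,0,0,0,0,0.4],
  [0,0,0,0,0,0.4],
  [0,0,0,0,0,0],
])

```text
clock: 8.2
tcp_pos: [521.2, -54.4, 81.3]
eef_rot: [0.975, -0.224, -0.0, -0.0]
force: [0.1, 1.2, -2.0]
opening: 10.4
grasp_force: 58.6
```

```bash
python3 -c "
from h import *
s=ctrl.read_state(); print(s['wrist_torque'],s['force'],s['opening'],s['joints'][5])"
```

```text
[ 0.27102091 -0.0021969  -0.03389653] [ 0.09214846  1.24786667 -1.95118811] 10.36040361795359 1.7858680149119803
```

arm_command([
  [0,0,0,0,0,0.4],
  [0,0,0,0,0,0.4],
])

```text
clock: 8.45
tcp_pos: [521.3, -54.5, 81.3]
eef_rot: [0.959, -0.282, -0.0, -0.0]
force: [-0.0, 0.7, -2.9]
opening: 11.0
grasp_force: 58.6
```

```bash
python3 -c "
from h import *
s=ctrl.read_state(); print(s['wrist_torque'],s['force'],s['opening'],s['joints'][5])"
```

```text
[ 0.19058771 -0.04196665  0.07409118] [-0.03637768  0.71118238 -2.85728018] 10.963301883576996 1.907038356112095
```

arm_command([
  [0,0,0,0,0,0.4],
  [0,0,0,0,0,0.4],
])

```text
clock: 8.7
tcp_pos: [521.4, -54.3, 81.3]
eef_rot: [0.941, -0.339, -0.0, -0.0]
force: [0.9, 2.3, -2.8]
opening: 11.0
grasp_force: 58.6
```

```bash
python3 -c "
from h import *
s=ctrl.read_state(); print(s['wrist_torque'],s['force'],s['opening'],s['joints'][5])"
```

```text
[ 0.44089339 -0.21865615  0.62269561] [ 0.90943742  2.26951089 -2.84826001] 10.96035068385668 2.026351398328359
```

Torque jumped to 0.62 Nm, so this cap is at its stop. On to the third jar.

arm_command([
  [0,0,0,0,0,0],
  [0,0,0,0,0,0],
  [0,0,-0.6,0,0,0],
  [0,0,-0.8,0,0,0],
  [0,0,0,0,0,0],
], hand=160)

```text
clock: 9.32
tcp_pos: [523.2, -55.1, 118.5]
eef_rot: [0.941, -0.339, 0.002, -0.0]
force: [-0.7, -0.2, -0.2]
opening: 32.4
grasp_force: 0.0
```

arm_command([
  [-0.484,-0.802,0,0,0,0],
  [-0.484,-0.802,0,0,0,0],
  [-0.484,-0.802,0,0,0,0],
  [-0.484,-0.802,0,0,0,0],
  [0,0,0,0,0,-1],
])

```text
clock: 9.95
tcp_pos: [535.4, 39.5, 116.1]
eef_rot: [0.964, -0.266, -0.0, -0.0]
force: [0.1, -0.8, 0.9]
opening: 31.6
grasp_force: 0.0
```

arm_command([
  [0,0,0,0,0,-1],
  [0,0,0,0,0,-1],
  [0,0,0,0,0,-1],
  [0,0,0,0,0,-1],
  [0,0,0,0,0,-1],
])

```text
clock: 10.58
tcp_pos: [535.2, 38.0, 116.1]
eef_rot: [0.994, 0.106, -0.0, -0.0]
force: [0.8, -0.1, -0.2]
opening: 31.5
grasp_force: 0.0
```

arm_command([
  [0,0,0,0,0,-0.94],
  [0,0,0,0,0,-0.94],
  [0,0,0,0,0,0],
])

```text
clock: 10.95
tcp_pos: [535.2, 38.0, 116.1]
eef_rot: [0.97, 0.241, -0.0, -0.0]
force: [-0.2, -0.2, 0.7]
opening: 31.7
grasp_force: 0.0
```

arm_command([
  [0.05,0.05,0.5,0,0,0],
  [0,0,0.5,0,0,0],
  [0,0,0.36,0,0,0],
  [0,0,0,0,0,0],
])

```text
clock: 11.45
tcp_pos: [536.1, 37.5, 81.1]
eef_rot: [0.97, 0.242, -0.001, -0.0]
force: [0.6, 0.2, 0.3]
opening: 31.5
grasp_force: 0.0
```

arm_command([
  [0,0,0,0,0,0],
  [0,0,0,0,0,0],
  [0,0,0,0,0,0],
], hand=255)

```text
clock: 11.82
tcp_pos: [537.4, 37.3, 82.6]
eef_rot: [0.97, 0.242, 0.0, 0.0]
force: [0.9, -0.3, -0.7]
opening: 10.4
grasp_force: 58.5
```

arm_command([
  [0,0,0,0,0,0.5],
  [0,0,0,0,0,0.5],
  [0,0,0,0,0,0.5],
])

```text
clock: 12.2
tcp_pos: [536.7, 37.5, 82.4]
eef_rot: [0.991, 0.13, -0.0, -0.0]
force: [-0.5, -0.7, -2.4]
opening: 10.4
grasp_force: 58.6
```

```bash
python3 -c "
from h import *
s=ctrl.read_state(); print(s['wrist_torque'],s['force'],s['opening'],s['joints'][5])"
```

```text
[-0.02421499  0.02909618  0.09686111] [-0.4532582  -0.73501172 -2.44518509] 10.402472153876765 1.2506520393648715
```

arm_command([
  [0,0,0,0,0,0.5],
  [0,0,0,0,0,0.5],
  [0,0,0,0,0,0.5],
  [0,0,0,0,0,0.5],
])

```text
clock: 12.7
tcp_pos: [536.7, 37.8, 82.3]
eef_rot: [1.0, -0.019, -0.0, -0.0]
force: [-0.3, 0.2, -2.3]
opening: 10.5
grasp_force: 58.6
```

```bash
python3 -c "
from h import *
s=ctrl.read_state(); print(s['wrist_torque'],s['force'],s['opening'],s['joints'][5])"
```

```text
[0.17363593 0.01399692 0.03495331] [-0.30467034  0.22625927 -2.25730736] 10.514231350674866 1.550617239067156
```

arm_command([
  [0,0,0,0,0,0.5],
  [0,0,0,0,0,0.5],
  [0,0,0,0,0,0.5],
  [0,0,0,0,0,0.5],
])

```text
clock: 13.2
tcp_pos: [536.8, 37.9, 82.4]
eef_rot: [0.986, -0.169, -0.0, -0.0]
force: [0.0, 1.5, -1.5]
opening: 10.3
grasp_force: 58.6
```

```bash
python3 -c "
from h import *
s=ctrl.read_state(); print(s['wrist_torque'],s['force'],s['opening'],s['joints'][5])"
```

```text
[ 0.25556082 -0.02456081  0.03063309] [ 0.03802214  1.4760145  -1.52475582] 10.30239216025505 1.8505899719670411
```

arm_command([
  [0,0,0,0,0,0.4],
  [0,0,0,0,0,0.4],
])

```text
clock: 13.45
tcp_pos: [536.8, 37.8, 82.3]
eef_rot: [0.974, -0.227, -0.0, -0.0]
force: [0.9, -0.9, -2.0]
opening: 10.7
grasp_force: 58.6
```

```bash
python3 -c "
from h import *
s=ctrl.read_state(); print(s['wrist_torque'],s['force'],s['opening'],s['joints'][5])"
```

```text
[-0.10171603  0.07733862  0.18258345] [ 0.94594771 -0.8827725  -1.98157748] 10.704365811262504 1.970105148082341
```

Torque is starting to rise, so I'll turn a bit further.

arm_command([
  [0,0,0,0,0,0.4],
  [0,0,0,0,0,0.4],
])

```text
clock: 13.7
tcp_pos: [536.6, 37.5, 82.3]
eef_rot: [0.959, -0.285, -0.0, 0.0]
force: [-0.8, 0.1, -1.4]
opening: 10.5
grasp_force: 58.6
```

```bash
python3 -c "
from h import *
s=ctrl.read_state(); print(s['wrist_torque'],s['force'],s['opening'],s['joints'][5])"
```

```text
[-0.00440093  0.01688048  0.60245591] [-0.84831528  0.11308132 -1.40534606] 10.541446444994389 2.08941944991275
```

The cap is at its stop (0.60 Nm). That makes two loose jars, the inner two. I'll release, back off and take the push pose with the fingers shut behind jar 3.

arm_command([
  [0,0,0,0,0,0],
  [0,0,0,0,0,0],
  [0,0,-0.6,0,0,0],
  [0,0,-0.9,0,0,0],
  [0,0,0,0,0,0],
], hand=160)

```text
clock: 14.32
tcp_pos: [539.1, 37.4, 122.2]
eef_rot: [0.959, -0.284, 0.002, -0.001]
force: [-0.4, -0.1, 0.2]
opening: 32.0
grasp_force: 0.0
```

arm_command([
  [0,0,0,0,0,-0.93],
  [0,0,0,0,0,-0.93],
  [0,0,0,0,0,-0.93],
  [0,0,0,0,0,-0.93],
  [0,0,0,0,0,-0.93],
], hand=255)

```text
clock: 14.95
tcp_pos: [536.9, 37.5, 119.6]
eef_rot: [0.998, 0.063, -0.0, -0.0]
force: [-0.3, -0.2, -0.7]
opening: -0.2
grasp_force: 0.0
```

arm_command([
  [0,0,0,0,0,0.05],
  [-0.88,0,0,0,0,0],
  [-0.88,0,0,0,0,0],
  [-0.88,0,0,0,0,0],
  [0,0,0,0,0,0],
])

```text
clock: 15.58
tcp_pos: [469.6, 30.1, 119.6]
eef_rot: [0.998, 0.055, -0.001, -0.0]
force: [0.6, -0.8, -0.2]
opening: -0.1
grasp_force: 0.0
```

Run:
```python
from h import *
im,d=ctrl.camera('top'); w,_=ctrl.camera('wrist')
b=cv2.resize(im[150:300,210:460],(750,450)); w=cv2.resize(w,(200,150)); 
cv2.imwrite('pics/t2.png',np.vstack([b,np.hstack([w,np.zeros((150,550,3),np.uint8)])])[:,:,::-1])
```

```text
(no output)
```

View pics/t2.png

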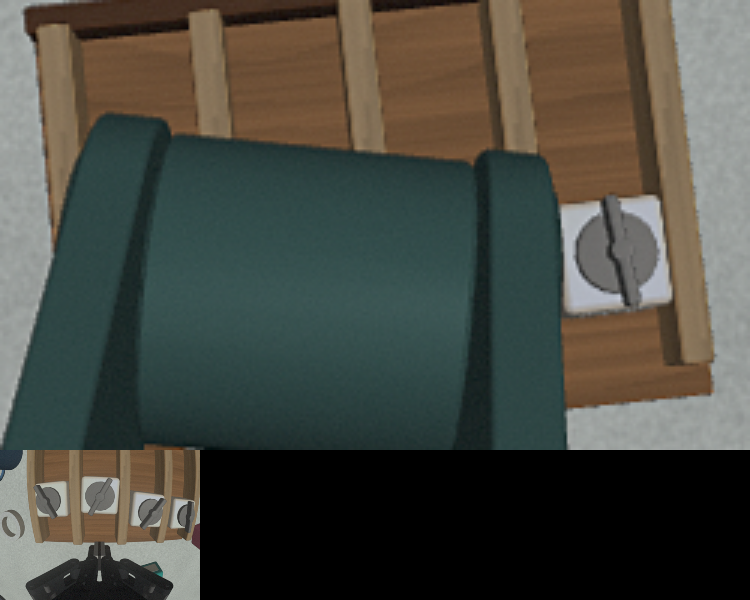

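The wrist view shows both inner caps turned clockwise, at about (100,495) and (150,512), and the shut fingers are in line with the lane. I'll descend behind jar 3.

arm_command([
  [0,0,0.8,0,0,0],
  [0,0,0.8,0,0,0],
  [0,0,0.7,0,0,0],
  [0,0,0.6,0,0,0],
  [0,0,0.5,0,0,0],
])

```text
clock: 16.3
tcp_pos: [473.0, 30.0, 34.1]
eef_rot: [0.998, 0.056, 0.001, 0.0]
force: [0.4, 0.5, -0.1]
opening: -0.2
grasp_force: 0.0
```

arm_command([
  [0.5,0,0,0,0,0],
  [0.5,0,0,0,0,0],
  [0.5,0,0,0,0,0],
])

```text
clock: 16.68
tcp_pos: [509.7, 34.4, 35.1]
eef_rot: [0.998, 0.057, -0.0, -0.0]
force: [-1.7, -0.5, -0.5]
opening: 0.1
grasp_force: 1.0
```

arm_command([
  [0.5,0,0,0,0,0],
  [0.5,0,0,0,0,0],
  [0.5,0,0,0,0,0],
  [0.5,0,0,0,0,0],
  [0.5,0,0,0,0,0],
])

```text
clock: 17.3
tcp_pos: [571.6, 41.5, 34.9]
eef_rot: [0.998, 0.057, -0.0, -0.0]
force: [-5.4, -0.8, 3.5]
opening: -0.0
grasp_force: 2.1
```

arm_command([
  [0.3,0,0,0,0,0],
  [0.2,0,0,0,0,0],
  [0.15,0,0,0,0,0],
])

```text
clock: 17.68
tcp_pos: [586.9, 43.2, 34.7]
eef_rot: [0.998, 0.057, -0.0, -0.0]
force: [-3.9, -0.7, 2.2]
opening: 0.1
grasp_force: 2.0
```

arm_command([
  [0.12,0,0,0,0,0],
  [0.12,0,0,0,0,0],
  [0.08,0,0,0,0,0],
])

```text
clock: 18.05
tcp_pos: [595.3, 44.1, 34.8]
eef_rot: [0.998, 0.057, 0.0, -0.0]
force: [-2.2, -0.6, 1.5]
opening: 0.1
grasp_force: 1.4
```

arm_command([
  [0.08,0,0,0,0,0],
  [0.08,0,0,0,0,0],
])

```text
clock: 18.3
tcp_pos: [599.0, 44.6, 34.7]
eef_rot: [0.998, 0.057, -0.0, -0.0]
force: [-2.9, -0.8, -1.2]
opening: 0.1
grasp_force: 1.1
```

Run:
```python
from h import *
print(ctrl.read_state()['force'])
im,d=ctrl.camera('scene')
cv2.imwrite('pics/s3.png',cv2.resize(im[150:400,180:440],(780,750))[0:600,:,::-1])
```

```text
[-2.85369723 -0.79351321 -1.21645295]
```

View pics/s3.png

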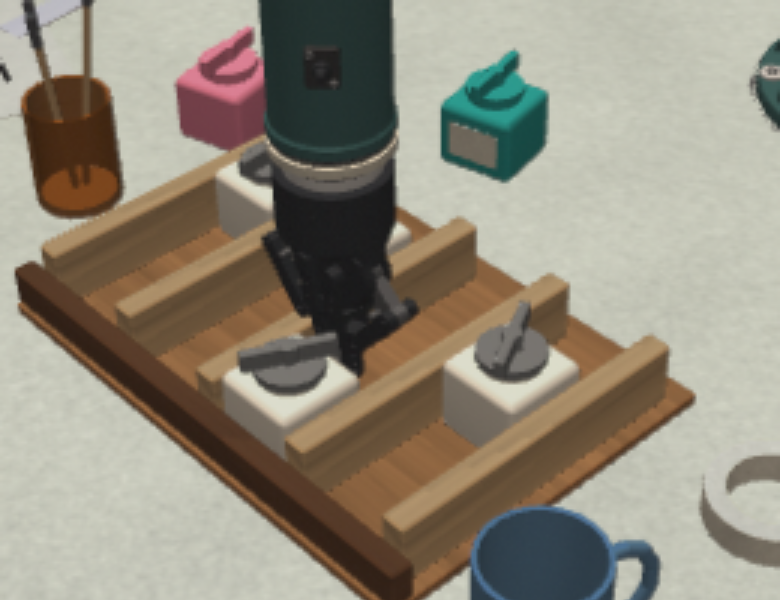

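The jar at (290,400) is almost at the bar. A few more millimetres.

arm_command([
  [0.08,0,0,0,0,0],
  [0.08,0,0,0,0,0],
])

```text
clock: 18.6
tcp_pos: [601.1, 44.9, 34.7]
eef_rot: [0.998, 0.057, -0.002, -0.0]
force: [-9.7, -2.1, 8.0]
opening: -0.1
grasp_force: 5.0
```

arm_command([
  [0.08,0,0,0,0,0],
  [0.08,0,0,0,0,0],
])

```text
clock: 18.85
tcp_pos: [600.9, 45.0, 34.3]
eef_rot: [0.998, 0.057, -0.006, 0.0]
force: [-17.5, -3.8, 12.2]
opening: -0.0
grasp_force: 9.3
```

Force is up and the TCP has stopped, so jar 3 is against the bar. I'll retreat and go behind jar 2.

arm_command([
  [-0.44,0,0,0,0,0],
  [-0.44,0,0,0,0,0],
  [0,0,-1,0,0,0],
  [0,0,-1,0,0,0],
  [0,0,-1,0,0,0],
])

```text
clock: 19.48
tcp_pos: [585.6, 43.0, 110.8]
eef_rot: [0.998, 0.057, 0.001, -0.0]
force: [0.6, -0.5, -0.7]
opening: 0.1
grasp_force: 0.0
```

arm_command([
  [-0.5,0,-0.6,0,0,0],
  [-0.98,0.72,0,0,0,0],
  [-0.98,0.72,0,0,0,0],
  [-0.98,0.72,0,0,0,0],
  [-0.98,0.72,0,0,0,0],
])

```text
clock: 20.1
tcp_pos: [481.6, -41.5, 124.7]
eef_rot: [0.998, 0.057, -0.0, -0.0]
force: [0.3, 0.4, -0.3]
opening: 0.4
grasp_force: 0.0
```

arm_command([
  [-0.96,0.73,0,0,0,0],
  [0,0,0,0,0,0],
])

```text
clock: 20.35
tcp_pos: [459.1, -62.4, 124.5]
eef_rot: [0.998, 0.056, -0.001, -0.0]
force: [0.5, 0.4, -0.1]
opening: 0.1
grasp_force: 0.0
```

arm_command([
  [-0.12,0,0.8,0,0,0],
  [0,0,0.8,0,0,0],
  [0,0,0.8,0,0,0],
  [0,0,0.7,0,0,0],
  [0,0,0.5,0,0,0],
])

```text
clock: 20.98
tcp_pos: [458.9, -61.7, 34.1]
eef_rot: [0.998, 0.057, 0.0, -0.0]
force: [1.0, 0.9, 1.2]
opening: 0.2
grasp_force: 0.0
```

arm_command([
  [0.5,0,0,0,0,0],
  [0.5,0,0,0,0,0],
  [0.5,0,0,0,0,0],
  [0.5,0,0,0,0,0],
  [0.5,0,0,0,0,0],
])

```text
clock: 21.6
tcp_pos: [520.9, -55.0, 35.0]
eef_rot: [0.998, 0.057, -0.001, -0.0]
force: [-4.8, -0.5, 3.1]
opening: 0.1
grasp_force: 2.4
```

arm_command([
  [0.5,0,0,0,0,0],
  [0.5,0,0,0,0,0],
  [0.5,0,0,0,0,0],
  [0.5,0,0,0,0,0],
  [0.5,0,0,0,0,0],
])

```text
clock: 22.22
tcp_pos: [583.6, -48.0, 34.8]
eef_rot: [0.998, 0.057, -0.0, -0.0]
force: [-4.9, -1.1, 4.5]
opening: -0.0
grasp_force: 2.4
```

arm_command([
  [0.4,0,0,0,0,0],
  [0.3,0,0,0,0,0],
  [0.2,0,0,0,0,0],
  [0.1,0,0,0,0,0],
])

```text
clock: 22.72
tcp_pos: [607.8, -45.2, 34.8]
eef_rot: [0.998, 0.057, -0.0, -0.0]
force: [-4.6, -0.4, 3.7]
opening: 0.1
grasp_force: 2.4
```

arm_command([
  [0.08,0,0,0,0,0],
  [0.08,0,0,0,0,0],
])

```text
clock: 22.98
tcp_pos: [611.3, -44.8, 34.8]
eef_rot: [0.998, 0.057, -0.0, -0.0]
force: [-10.2, -1.1, 5.7]
opening: -0.0
grasp_force: 5.5
```

arm_command([
  [0.08,0,0,0,0,0],
  [0.08,0,0,0,0,0],
])

```text
clock: 23.22
tcp_pos: [611.2, -44.6, 34.4]
eef_rot: [0.998, 0.057, -0.004, -0.0]
force: [-16.8, -5.4, 10.5]
opening: -0.3
grasp_force: 8.5
```

arm_command([
  [-0.44,0,0,0,0,0],
  [-0.44,0,0,0,0,0],
  [0,0,-1,0,0,0],
  [0,0,-1,0,0,0],
  [0,0,-1,0,0,0],
])

```text
clock: 23.85
tcp_pos: [594.3, -46.9, 110.7]
eef_rot: [0.998, 0.057, 0.001, 0.0]
force: [0.7, -0.8, 0.5]
opening: 0.1
grasp_force: 0.0
```

arm_command([
  [-0.8,0,-1,0,0,0],
  [-1,0,-1,0,0,0],
  [-1,0,-0.8,0,0,0],
  [-1,0,0,0,0,0],
  [-1,0,0,0,0,0],
])

```text
clock: 24.48
tcp_pos: [474.5, -60.7, 180.4]
eef_rot: [0.998, 0.057, 0.001, 0.0]
force: [0.3, 0.2, 0.0]
opening: -0.1
grasp_force: 0.0
```

arm_command([
  [-1,0,0,0,0,0],
  [-1,0.8,0,0,0,0],
  [0,1,0,0,0,0],
  [0,1,0,0,0,0],
  [0,1,0,0,0,0],
])

```text
clock: 25.1
tcp_pos: [436.2, -161.6, 180.1]
eef_rot: [0.998, 0.057, 0.001, 0.0]
force: [0.3, -0.4, 0.5]
opening: -0.2
grasp_force: 0.0
```

arm_command([
  [0,1,0,0,0,0],
  [0,1,0,0,0,0],
  [0,1,0,0,0,0],
  [0,1,0,0,0,0],
  [0,1,0,0,0,0],
])

```text
clock: 25.72
tcp_pos: [450.2, -286.1, 179.9]
eef_rot: [0.998, 0.057, 0.0, 0.0]
force: [-0.1, -0.4, 0.3]
opening: 0.1
grasp_force: 0.0
```

Run:
```python
from h import *
im,d=ctrl.camera('top'); P=cloud('top',d); X,Y,Z=P[...,0],P[...,1],P[...,2]
cv2.imwrite('pics/t4.png',cv2.resize(im[130:390,140:540,::-1],None,fx=2,fy=2,interpolation=cv2.INTER_CUBIC))
e=np.array([.993,.1175]);n=np.array([-.1175,.993]); U=P[...,:2]@e; V=P[...,:2]@n
for c in (-205.5,-116,-26.3,63.4):
    q=P[(d>0)&(abs(V-c)<33)&(Z>86)&(Z<98)&(U>450)&(U<690)][:,:2].astype(np.float32)
    if len(q)<20: print(c,len(q)); continue
    f=cv2.fitLine(q,cv2.DIST_HUBER,0,.01,.01).ravel(); r=np.array(cv2.minAreaRect(q)[0])
    print(c,len(q),'rack x',round(float(r@e)-575,1),'cap',round(float(np.arctan(f[1]/f[0]))-.1177,3))
q=P[(d>0)&(abs(Z-40)<4)&(U>640)&(abs(V+70)<160)]; print('bar',np.percentile(q[:,:2]@e,[2,50,98])-575)
```

```text
-205.5 210 rack x -69.4 cap 0.094
-116 184 rack x 69.0 cap -0.587
-26.3 199 rack x 69.8 cap -0.467
63.4 199 rack x -42.7 cap 0.496
bar [102.49117332 112.45401932 119.82122349]
```

View pics/t4.png

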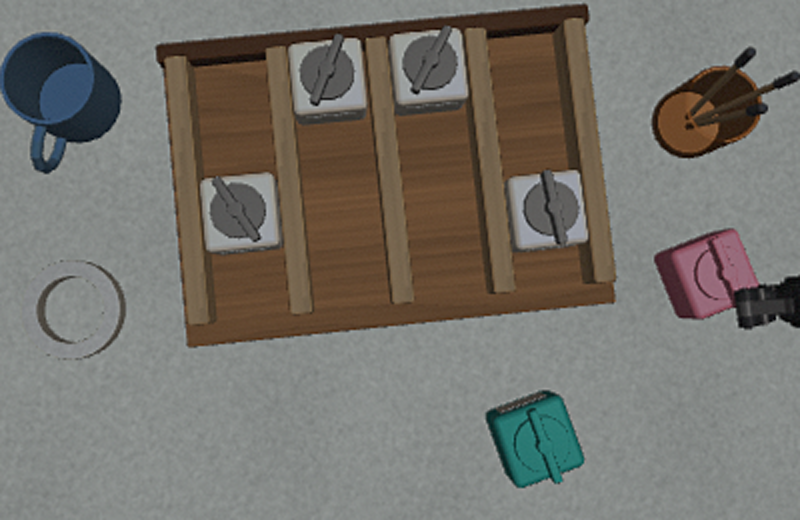

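Both inner jars stand against the bar, at (328,75) and (428,65). Their caps read -0.47 and -0.59 rad, consistent with the stops I felt, and everything else is where it started. Handing in.

```bash
python3 -c "
from h import *
print(ctrl.hand_in())"
```

```text
the job is handed in; nothing more can be done
None
```

The job is handed in (no verdict came back): the two inner jars had the loose caps, which I screwed to their stops before sliding both jars against the end bar; the right outer cap tested tight, I left the left outer cap untested because both loose ones were already found, and the last picture shows nothing else moved.

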